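Lay the loose UV torch in its curing rest

TASK

Pick up the small UV torch that lies loose on the blue mat, without letting it roll away, and lay it in the two V yokes of the sloping curing rest, purple lens end down towards the phone and against the small red forked stop. Lower it into the yokes while you hold it (do not drop it), then let go; leave the other things on the bench where they are.

Things in the scene. Friction and masses are not known exactly. Their poses are not given: they have to be found in the camera images.
- torch_mid (a point): Centre of the UV torch: smooth cylinder, 24 mm diameter, 100 mm long, 55-115 g, silver with purple lens end and black tail. Lies on its side on the 3 mm blue mat (centre 15 mm above the work surface) and rolls freely if pushed sideways. x = along the torch, lens to tail (level at the start; lens end starts turned within 55 degrees of facing the robot); y, z turn as it rolls.
- torch_lens (a point): Centre of the torch's purple lens face, 50 mm from torch_mid along the torch's -x. Same axes.
- cradle: Sloping rest, fixed to the stand. Origin = the torch's centre when it lies home in both yokes and against the stop; 88 mm above the work surface. x = along the seated torch, lens to tail, rising 28 degrees, away from the robot; y level; z square to the torch, out of the yokes, leaning 28 degrees back towards the robot. Friction holds the torch where it is laid: it may not slide down by itself.
- yoke_low (a point): Centre line of the torch at the lower grey yoke (cradle x = -34 mm); cradle axes. Each yoke is a 90 degree V, 8 mm thick along x, open along +z, arms reaching 16 mm to each side and ending 1 mm below the torch's centre line. Under each a post 12 mm wide in y.
- yoke_high (a point): The same at the upper yoke (cradle x = +34 mm). Between the yokes 60 mm is free for fingers.
- stop_face (a point): Middle of the red stop's face, cradle x = -50 mm, y = z = 0; cradle axes. The stop is a small U-shaped fork: two prongs 4 mm wide at y = -9.5 and +9.5 mm, reaching up to z = +5 mm, joined by a bar below z = -12.5 mm. The rim of the lens end rests on the prongs; the lens looks out between them.
- shield_edge (a point): Middle of the near edge, underside, of the fixed orange see-through shield: a level plate 125 mm wide, 4 mm thick, 103 mm above the cradle origin, from 22 to 88 mm behind it (level distance, uphill side), on two posts at its far side. It hangs over the torch's tail half: an upright gripper would hit it, one leaning back along the cradle's z passes.
- stand: Fixed stand carrying the rest; origin under it, 85 mm below the cradle's origin; x level, away from the robot; z up. Dark base 160 mm wide (y), 10 mm thick, from x = -150 to +88 mm. An open black phone (74 x 146 mm) is clamped on it around x = -102 mm, its top 21 mm above the stand's origin.
- sponge: Bystander, loose: yellow hard-rubber block 58 x 40 x 22 mm. Origin in its underside.
- dish: Bystander, loose: small white screw dish, 64 mm across, 18 mm tall. Origin in its underside.
- tweezers: Bystander, loose: steel tweezers lying flat, about 130 mm long, 8 mm high. Origin in its underside.
- screwdriver: Bystander, loose: screwdriver lying on the mat. Origin in its underside.
- steel_rule: Bystander, loose: plain steel strip 150 x 18 x 4 mm. Origin in its underside.
- flux_bottle: Bystander, loose: yellow bottle with black cap, 36 mm across, 85 mm tall. Origin in its underside.
- glue_bottle: Bystander, loose: white bottle with a red band, 38 mm across, 100 mm tall. Origin in its underside.
- solvent_jar: Bystander, loose: pale jar with steel cap, 66 mm across, 120 mm tall. Origin in its underside.
Things that resemble listed ones, but are neither listed nor needed, are in the scene too. What is meant by the part that bears torch_mid is not pink, and is the larger of those in its own colour.

How it is judged:
By the outcome, as a careful person would: the job done as asked, in the order asked, and still so for the second after the job is handed in, with the robot touching nothing.
It also fails if it takes over 51 s, if anything falls off the work surface, if the arm or the gripper's body presses on something with over 40 N, if the wrist force passes 120 N, or if a joint passes its speed limit or range.

ROBOT

A 6-joint arm with a two-finger parallel gripper is mounted at the origin on the work surface. World frame = base frame: x ahead of the robot, y to its left, z up, the work surface at z = 0. Lengths are in m, angles in rad, forces in N, time in s.
With the tool pointing down it reaches from about 0.225 to 0.875 m from the base axis. Payload 3.4 kg.
Tool frame: the origin (TCP) lies between the finger pads; the fingertips stand 25 mm ahead of it and the grasp point (between the pads) lies 6 mm ahead of it; z points along the fingers, y is the line along which they close (so a half turn about z gives the same grasp; the last joint's range is limited). The gripper opens to 85 mm and grips with 20 to 120 N. Pads are 22 mm wide; open, the fingers measure 114 mm over their backs; the gripper's body (76 mm by 85 mm) begins 54 mm behind the grasp point. The pads swing forward as they close: fully open they stand 13 mm farther back than shut.
Start: joints at [1.172, 0.276, 1.505, -0, 1.361, -0.121], TCP at [0.158, 0.553, 0.256] pointing down, gripper open.
Joint ranges: [-2.89, 2.89], [-0.75, 2.08], [0.22, 2.7], [-1.18, 4.32], [0.11, 2.71], [-2.7, 2.7]. Speed limits (rad/s): [2.57, 2.57, 3.14, 3.14, 3.14, 3.14].

INTERFACE

Orientations are given as a unit quaternion [w, x, y, z].
In Python, from rig import manip, cams, ticket gives the robot as it stands.
- The arm moves only by the tool step_arm, never from a script. Its argument "increments" is a list of rows, each an object with "dp": the shift along the world's x, y, z each as a share of 0.2 m, from -1 to 1, a list of three; "yaw": the turn about the world's z as a share of 0.15 rad, from -1 to 1; "grip": the opening, from 0 (shut) to 1 (fully open). In form: [{"dp": [tx, ty, tz], "yaw": yaw, "grip": grip}, ...]. A call has 1 to 5 rows; each row shifts and turns the commanded pose from where the row before left it; what a row does not reach is not made up. A row lasts 1/8 s, in which the tool goes at most 62.5 mm and 10.7 degrees, less where a joint would pass 70% of its speed; a pose out of reach is approached as far as the arm can. A call with a number of a shift or a turn outside -1 to 1 is refused whole. A call with a gripper value outside its range is refused whole. The fingers move at their own pace and stop on an object; "squeeze" is the grip in N (left out, the last holds). Time passes only in rows, so rows that do not move let the fingers close. It gives the time, the measured TCP pose, the force, the opening and the grip force at its end, in the units of the state.
- manip.get_state(): the state, without advancing time (a new reading comes with each control period).
- cams.get_image(name): name is "side" or "top" or "wrist"; returns the picture (420x560x3 uint8, blue, green, red); there is no depth.
- cams.get_calibration(name): a dict with "fx", "fy", "cx", "cy" (pixels), "k1" (the pictures are not rectified: a ray, as slopes to the right and down, at radius r is drawn at 1 + k1 r^2 times it, then the intrinsics apply), "extrinsics" (4x4, takes a point from camera to world coordinates). Camera axes: x right, y up, looking along -z (the intrinsics and any distortion apply to the point x, -y, -z); pixel columns grow to the right and rows downward; lengths in m; the calibration is good to about 2 mm. A picture is of the moment at which its call begins: read the wrist's pose just before it. get_calibration takes no time and is no camera call; for the wrist camera it gives the pose at the moment of the call.
- ticket.sign_off(): hands the job in; it is judged then, once.
The state is a dict: "clock": time; "qpos": joint angles; "qd": joint speeds; "effort": joint torques, N m; "position": TCP position; "ee_rot": TCP orientation; "contact_force": force on the tool from outside, world axes, zero at the start; "moment": the same for the moment, N m; "width": finger opening in m; "gripper_force": force on a finger pad.
Only numpy, scipy, OpenCV 4.12 (cv2) and the standard library are available. Lean on these libraries where they do the work, as an engineer would, in place of code of your own. Each camera call takes 0.05 s, during which the arm holds its last target. There are 200 camera calls.

## Working session

There is one attempt and no reset: what is moved stays moved. The work goes in short steps, Python scripts to look and compute and a tool call to move; the robot and the scene stay as the last step left them, time stands still between calls to the robot, and variables do not carry over. Pictures are saved under pics/ and viewed, at most 10 in all, crops included, and the job is handed in when it is done.

Besides the shell and the picture viewer there is one more tool, called in YAML: its name, and indented under it one key for each argument. step_arm: Moves the arm, as the interface text tells. Shift numbers are shares of 0.2 m and turn numbers shares of 0.15 rad, none past 1 either way. Its arguments: {"type":"object","properties":{"increments":{"type":"array"},"squeeze":{"type":"number"}},"required":["increments"]}

```bash
mkdir -p pics; cat > h.py <<'E'
import numpy as np, cv2
from rig import manip, cams, ticket
def snap(n,f=None):
    c=cams.get_calibration(n); im=cams.get_image(n)
    if f: cv2.imwrite('pics/'+f,im)
    return im,c
def ray(c,uv):
    K=np.array([[c['fx'],0,c['cx']],[0,c['fy'],c['cy']],[0,0,1.]])
    p=cv2.undistortPoints(np.array([[uv]],float),K,np.array([c['k1'],0,0,0.]))[0,0]
    E=np.array(c['extrinsics']); d=E[:3,:3]@[p[0],-p[1],-1]
    return E[:3,3],d/np.linalg.norm(d)
def onz(c,uv,z):
    o,d=ray(c,uv); return o+d*(z-o[2])/d[2]
def meet(*cu):
    A=np.zeros((3,3));b=np.zeros(3);R=[ray(c,u) for c,u in cu]
    for o,d in R:
        P=np.eye(3)-np.outer(d,d);A+=P;b+=P@o
    x=np.linalg.solve(A,b)
    return x,[np.linalg.norm(np.cross(x-o,d)) for o,d in R]
E
python3 - <<'E'
from h import *
a=[snap(n)[0] for n in ('top','side')]
cv2.imwrite('pics/top.png',a[0]);cv2.imwrite('pics/side.png',a[1])
for n in('top','side','wrist'): c=cams.get_calibration(n);print(n,np.round(c['extrinsics'],3).tolist(),c['fx'],c['k1'])
print(manip.get_state())
E
```

```text
top [[-0.013, 0.999, -0.04, 0.547], [-1.0, -0.013, -0.002, 0.007], [-0.003, 0.04, 0.999, 1.233], [0.0, 0.0, 0.0, 1.0]] 401.0226781553668 -0.039735427813430424
side [[-0.985, 0.123, -0.124, 0.438], [-0.174, -0.648, 0.741, 1.051], [0.011, 0.752, 0.66, 1.058], [0.0, 0.0, 0.0, 1.0]] 531.1108269171498 -0.18766065663939255
wrist [[0.276, -0.916, -0.291, 0.082], [0.961, 0.262, 0.085, 0.573], [-0.002, -0.303, 0.953, 0.373], [0.0, 0.0, 0.0, 1.0]] 312.6739617563283 -0.04861932980587205
{'clock': 0.1, 'qpos': array([ 1.17203939e+00,  2.76532658e-01,  1.50595620e+00,  7.26285048e-06,
        1.36072660e+00, -1.21011993e-01]), 'qd': array([-0.00086321, -0.00136851, -0.00239552,  0.00157067,  0.0001986 ,
       -0.00082564]), 'effort': array([ 2.34574676e-03, -4.17701375e+01, -2.46405065e+01, -3.87772673e-05,
        5.62395144e-03,  4.86076510e-05]), 'position': array([0.15750563, 0.55257712, 0.25554573]), 'ee_rot': array([-2.11937506e-04,  1.38427237e-01,  9.90372274e-01, -7.83244973e-04]), 'contact_force': array([-0.42408686, -0.49342461,  0.50717095]), 'moment': array([-0.03699893,  0.04791213, -0.0213469 ]), 'gripper_force': 0.0, 'width': 0.0856018714277804}
```

View pics/top.png

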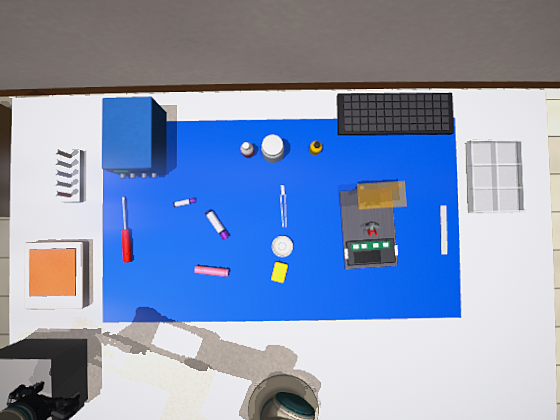

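View pics/side.png

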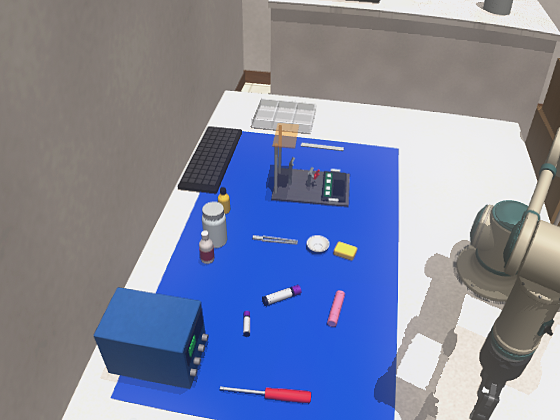

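Top view: torch (silver/purple, larger one) at about (217,224) with lens at (224,237); decoys are the pink one (212,270) and the small one (185,202). Stand is at about (370,230), red stop (372,229), orange shield (382,194). In the side view the torch is at (282,295) and the red stop at (315,177).

```bash
python3 - <<'E'
from h import *
T,ct=snap('top');S,cs=snap('side')
def cen(im,box,f):
    x0,y0,x1,y1=box;p=im[y0:y1,x0:x1].astype(int);m=f(p[...,0],p[...,1],p[...,2]).astype(np.uint8)
    ys,xs=np.nonzero(m);return (xs.mean()+x0,ys.mean()+y0),len(xs)
pur=lambda b,g,r:(r>g+35)&(b>g+35)&(b<r+90)&(r>55)
sil=lambda b,g,r:(b>120)&(g>120)&(r>120)
red=lambda b,g,r:(r>110)&(g<70)&(b<70)
for nm,f,bt,bs in(('lens',pur,(200,205,235,245),(255,280,305,310)),('body',sil,(200,205,235,245),(255,280,305,310)),('red',red,(355,215,390,242),(300,160,325,190)),):
    a,na=cen(T,bt,f);b,nb=cen(S,bs,f);x,e=meet((ct,a),(cs,b));print(nm,np.round(a,1),na,np.round(b,1),nb,np.round(x,4),np.round(e,4))
# stand base corners from top, at z=.013
for p in((340,191),(396,191),(346,270),(397,268)):print(p,np.round(onz(ct,p,.013),3))
cv2.imwrite('pics/z.png',np.hstack([cv2.resize(T[170:280,330:410],None,fx=5,fy=5,interpolation=2),cv2.resize(S[115:215,260:360],(390,550),interpolation=2)]))
E
```

```text
lens [224.  234.8] 49 [296.5 288.8] 56 [0.5308 0.1717 0.0172] [0.0007 0.0007]
body [214.5 221.6] 163 [278.9 295. ] 212 [0.5713 0.2    0.0173] [0.0005 0.0005]
red [371.5 231.7] 27 [315.9 174.1] 15 [ 0.5354 -0.2672  0.0542] [0.0001 0.0001]
(340, 191) [ 0.66  -0.183  0.013]
(396, 191) [ 0.658 -0.355  0.013]
(346, 270) [ 0.42  -0.197  0.013]
(397, 268) [ 0.424 -0.352  0.013]
```

View pics/z.png

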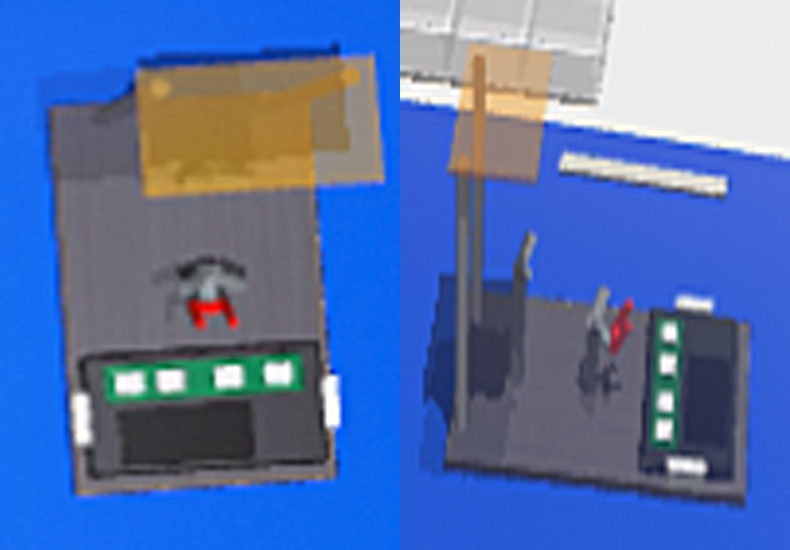

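The zoom shows the U-shaped red stop and yokes in line, with the stand turned about +3.5°. Moving over the torch for a close view.

step_arm:
  increments:
    - {"dp": [0.2, -0.18, -0.028], "yaw": 0.6, "grip": 1}
    - {"dp": [0.2, -0.18, -0.028], "yaw": 0.6, "grip": 1}
    - {"dp": [0.2, -0.18, -0.028], "yaw": 0.6, "grip": 1}
    - {"dp": [0.2, -0.18, -0.028], "yaw": 0.6, "grip": 1}
    - {"dp": [0.2, -0.18, -0.028], "yaw": 0.6, "grip": 1}

```text
clock: 0.82
position: [0.3588, 0.3717, 0.2281]
ee_rot: [0.0, -0.088, 0.996, 0.0]
contact_force: [-0.2, 1.1, -0.2]
width: 0.0855
gripper_force: 0.0
```

step_arm:
  increments:
    - {"dp": [0.2, -0.18, -0.028], "yaw": 0.6, "grip": 1}
    - {"dp": [0.2, -0.18, -0.028], "yaw": 0.6, "grip": 1}
    - {"dp": [0.2, -0.18, -0.028], "yaw": 0.6, "grip": 1}
    - {"dp": [0.2, -0.18, -0.028], "yaw": 0.6, "grip": 1}
    - {"dp": [0.2, -0.18, -0.028], "yaw": 0.6, "grip": 1}

```text
clock: 1.45
position: [0.5588, 0.1917, 0.2001]
ee_rot: [0.0, -0.307, 0.952, 0.0]
contact_force: [-0.1, -0.1, 0.3]
width: 0.0855
gripper_force: 0.0
```

step_arm:
  increments:
    - {"dp": [0, 0, 0], "yaw": 0, "grip": 1}
    - {"dp": [0, 0, 0], "yaw": 0, "grip": 1}

```text
clock: 1.7
position: [0.5571, 0.193, 0.1999]
ee_rot: [-0.001, -0.306, 0.952, 0.0]
contact_force: [0.4, 0.3, 0.5]
width: 0.0855
gripper_force: 0.0
```

```bash
python3 - <<'E'
from h import *
im,c=snap('wrist','w1.png');s=manip.get_state();print(s['position'],s['ee_rot'],s['qpos'],s['clock'])
E
```

```text
[0.5567709  0.19354435 0.20014679] [-5.53171371e-04 -3.06119125e-01  9.51992963e-01  4.17583719e-04] [ 2.16120801e-01  3.33575246e-01  1.56339065e+00  7.66593021e-04
  1.24580742e+00 -1.97714842e+00] 1.75
```

View pics/w1.png

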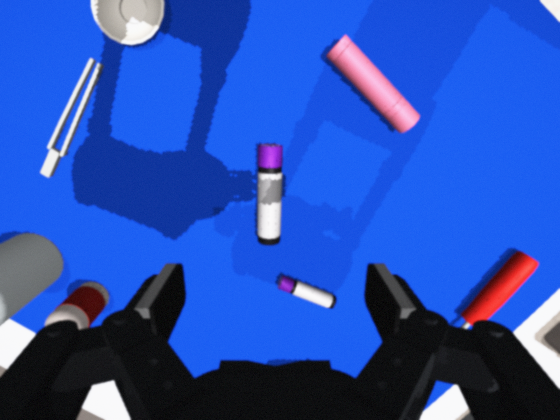

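Wrist view: torch upright in the picture, lens end at (270,144), tail end at (269,243); small decoy at (306,290).

```bash
python3 - <<'E'
from h import *
im,c=snap('wrist')
b,g,r=[im[130:258,240:300,i].astype(int) for i in range(3)]
m=((r>80)|((b<60)&(r<60))|((abs(b-r)<40))).astype(np.uint8)
m=cv2.morphologyEx(m,cv2.MORPH_OPEN,np.ones((3,3)))
cs,_=cv2.findContours(m,0,1);k=max(cs,key=cv2.contourArea)[:,0]+[240,130]
print(cv2.boundingRect(k),cv2.minAreaRect(k.astype(np.float32)))
P=np.array([onz(c,p,.015)[:2] for p in k],np.float32);print('wrist z15',cv2.minAreaRect(P))
pur=((r>g+35)&(b>g+35)&(r>60));ys,xs=np.nonzero(pur);pw=(xs.mean()+240,ys.mean()+130);print('purple',pw,onz(c,pw,.015))
T,ct=snap('top');S,cs=snap('side')
def cen(I,x0,y0,x1,y1):
    b,g,r=[I[y0:y1,x0:x1,i].astype(int) for i in range(3)];ys,xs=np.nonzero((r>g+35)&(b>g+35)&(b<r+90)&(r>55));return xs.mean()+x0,ys.mean()+y0
print('tri',meet((c,pw),(cs,cen(S,255,280,305,310))))
box=cv2.boxPoints(cv2.minAreaRect(P));print(box)
s=manip.get_state();print(s['position'],s['ee_rot'])
E
```

```text
(257, 144, 25, 100) ((269.0, 193.5), (99.0, 24.0), 90.0)
wrist z15 ((0.5655198097229004, 0.19254472851753235), (0.1035853773355484, 0.0239560529589653), 34.5888671875)
purple (np.float64(269.17590822179733), np.float64(155.97323135755258)) [0.53255086 0.16957584 0.015     ]
tri (array([0.53142967, 0.16963718, 0.0147382 ]), [np.float64(0.001146889668559577), np.float64(0.0011468896685595017)])
[[0.51608187 0.17300373]
 [0.5296814  0.15328199]
 [0.61495775 0.21208572]
 [0.60135823 0.23180747]]
[0.55675312 0.19401342 0.20064343] [ 3.77680526e-05 -3.06837112e-01  9.51762027e-01  1.73062739e-04]
```

Torch: mid ≈ (0.564, 0.1915), height 15 mm confirmed, axis at 34.6°. Since the tool stays upright, I'll grip low on the fingertips, 22 mm lensward of mid, so the body clears the shield and the yokes can tilt the torch.

step_arm:
  increments:
    - {"dp": [-0.058, -0.068, -0.28], "yaw": -0.13, "grip": 1}
    - {"dp": [0, 0, -0.28], "yaw": 0, "grip": 1}
    - {"dp": [0, 0, -0.1575], "yaw": 0, "grip": 1}
    - {"dp": [0, 0, -0.1], "yaw": 0, "grip": 0.8}
    - {"dp": [0, 0, 0], "yaw": 0, "grip": 0.6}
  squeeze: 25

```text
clock: 2.52
position: [0.5444, 0.1799, 0.0357]
ee_rot: [-0.002, -0.297, 0.955, 0.0]
contact_force: [-0.2, -0.2, -0.8]
width: 0.0518
gripper_force: 0.0
```

```bash
python3 - <<'E'
from h import *
im,c=snap('wrist','w2.png');s=manip.get_state();print(s['position'],s['ee_rot'],s['contact_force'],s['width'])
E
```

```text
[0.54552676 0.18004279 0.03683789] [-4.11830074e-04 -2.97343568e-01  9.54770455e-01  1.07878501e-04] [0.60151429 0.14876125 1.04746565] 0.050990307068716066
```

View pics/w2.png

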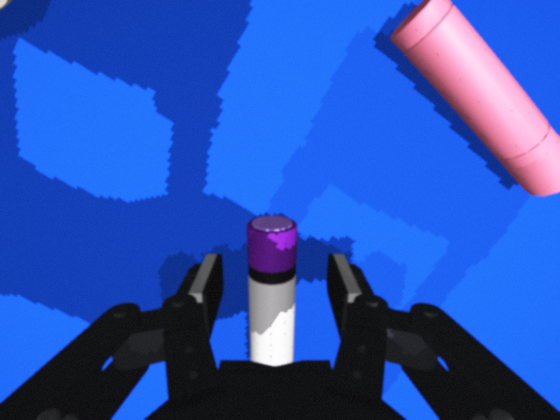

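Torch sits centred between the fingers (lens at (272,235), fingers at columns 215 and 335). Closing.

step_arm:
  increments:
    - {"dp": [0, 0, 0], "yaw": 0, "grip": 0.4}
    - {"dp": [0, 0, 0], "yaw": 0, "grip": 0.25}
    - {"dp": [0, 0, 0], "yaw": 0, "grip": 0.1}
    - {"dp": [0, 0, 0], "yaw": 0, "grip": 0.1}
  squeeze: 25

```text
clock: 3.08
position: [0.5469, 0.1798, 0.0383]
ee_rot: [0.001, -0.297, 0.955, 0.0]
contact_force: [-1.0, 0.9, 6.4]
width: 0.0228
gripper_force: 24.6
```

step_arm:
  increments:
    - {"dp": [0, 0, 0], "yaw": 0, "grip": 0}
    - {"dp": [0, 0, 0.1], "yaw": 0, "grip": 0}
    - {"dp": [0, 0, 0.2], "yaw": 0, "grip": 0}
    - {"dp": [0, 0, 0.25], "yaw": 0, "grip": 0}
    - {"dp": [0, 0, 0.25], "yaw": 0, "grip": 0}

```text
clock: 3.7
position: [0.5457, 0.1792, 0.1982]
ee_rot: [-0.0, -0.297, 0.955, 0.0]
contact_force: [0.7, 0.1, -0.7]
width: 0.0228
gripper_force: 24.8
```

step_arm:
  increments:
    - {"dp": [-0.03, -0.277, 0.06], "yaw": -0.45, "grip": 0}
    - {"dp": [-0.03, -0.277, 0.06], "yaw": -0.45, "grip": 0}
    - {"dp": [-0.03, -0.277, 0.06], "yaw": -0.45, "grip": 0}
    - {"dp": [-0.03, -0.277, 0.06], "yaw": -0.45, "grip": 0}

```text
clock: 4.2
position: [0.5215, -0.0439, 0.2454]
ee_rot: [0.0, -0.165, 0.986, -0.0]
contact_force: [0.9, -0.7, -1.2]
width: 0.0229
gripper_force: 24.8
```

step_arm:
  increments:
    - {"dp": [-0.03, -0.277, 0.06], "yaw": -0.45, "grip": 0}
    - {"dp": [-0.03, -0.277, 0.06], "yaw": -0.45, "grip": 0}
    - {"dp": [-0.03, -0.277, 0.06], "yaw": -0.45, "grip": 0}
    - {"dp": [-0.03, -0.277, 0.06], "yaw": -0.45, "grip": 0}
    - {"dp": [0, 0, 0], "yaw": 0, "grip": 0}

```text
clock: 4.82
position: [0.4977, -0.2682, 0.2934]
ee_rot: [0.001, -0.029, 1.0, -0.001]
contact_force: [-0.0, 0.6, -0.9]
width: 0.0227
gripper_force: 24.9
```

```bash
python3 - <<'E'
from h import *
import pickle
im,c=snap('wrist','w3.png');pickle.dump(c,open('c3.pkl','wb'));s=manip.get_state();print(s['position'],s['ee_rot'],s['contact_force'],s['width'],s['qpos'])
E
```

```text
[ 0.49760389 -0.26555468  0.29284494] [ 8.52319028e-05 -2.97103936e-02  9.99558543e-01  6.03746377e-05] [-0.18088962 -0.13042999 -1.63480243] 0.022838839974456803 [-6.13693415e-01  2.41182152e-01  1.46315481e+00  2.00660010e-04
  1.43719175e+00 -2.24394600e+00]
```

View pics/w3.png

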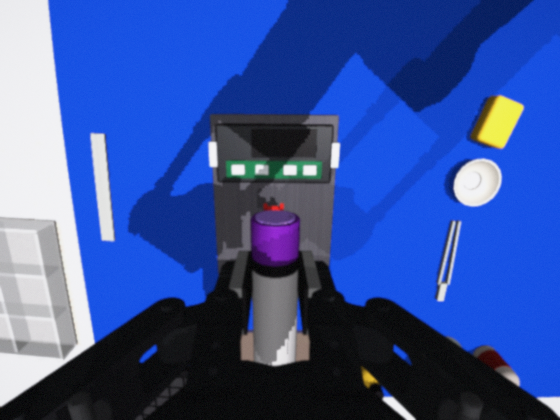

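The torch hides the yokes in this view (red stop just visible at (273,206)); stand is nearly straight. Moving beyond for two clear views.

step_arm:
  increments:
    - {"dp": [0.25, 0, 0.05], "yaw": 0, "grip": 0}
    - {"dp": [0.15, 0, 0.0], "yaw": 0, "grip": 0}
    - {"dp": [0, 0, 0], "yaw": 0, "grip": 0}

```text
clock: 5.25
position: [0.5797, -0.2619, 0.3016]
ee_rot: [-0.0, -0.033, 0.999, 0.001]
contact_force: [-0.7, 0.8, -1.2]
width: 0.0232
gripper_force: 24.9
```

```bash
python3 - <<'E'
from h import *
import pickle
im,c=snap('wrist','w4.png');pickle.dump(c,open('c4.pkl','wb'));cv2.imwrite('pics/w4z.png',cv2.resize(im[40:240,180:360],None,fx=3,fy=3,interpolation=2))
E
```

step_arm:
  increments:
    - {"dp": [0.25, 0, 0.0], "yaw": 0, "grip": 0}
    - {"dp": [0.1, 0, 0.0], "yaw": 0, "grip": 0}
    - {"dp": [0, 0, 0], "yaw": 0, "grip": 0}

```text
clock: 5.68
position: [0.648, -0.2627, 0.3019]
ee_rot: [-0.001, -0.032, 0.999, 0.001]
contact_force: [-0.3, -0.5, -0.0]
width: 0.023
gripper_force: 24.9
```

```bash
python3 - <<'E'
from h import *
import pickle
im,c=snap('wrist','w5.png');pickle.dump(c,open('c5.pkl','wb'));a=cv2.imread('pics/w4z.png');b=cv2.resize(im[20:220,180:360],None,fx=2.2,fy=3,interpolation=2)
cv2.imwrite('pics/w45.png',np.hstack([cv2.resize(a,(396,600)),b]))
E
```

```text
(no output)
```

View pics/w45.png

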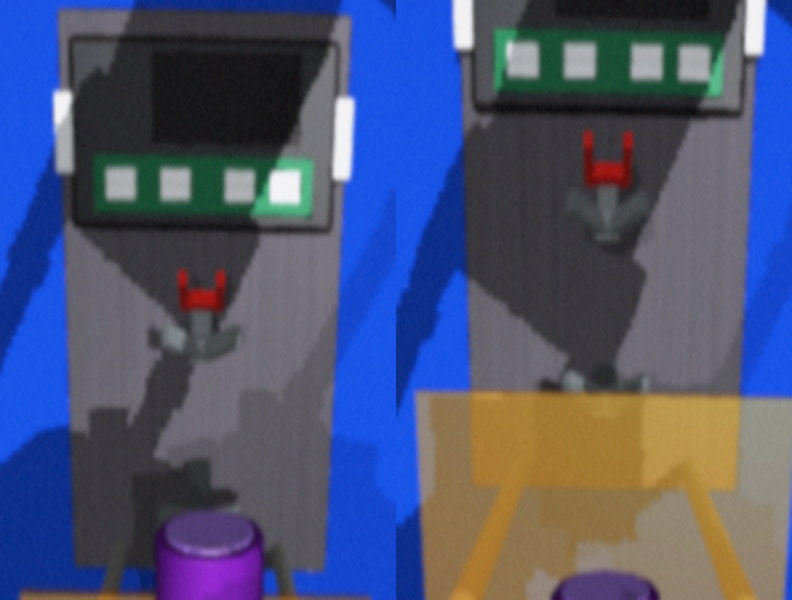

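Close views (left from x=0.58, right from x=0.65): red fork with prong tips at panel (183,272)/(219,272) and (589,133)/(627,133); low yoke arms at (152,335)–(242,330); high yoke at (545..648,385) just in front of the shield edge (row 393).

```bash
cat > m.py <<'E'
from h import *
import pickle
I4,I5=cv2.imread('pics/w4.png'),cv2.imread('pics/w5.png');c4,c5=[pickle.load(open(f'c{i}.pkl','rb')) for i in(4,5)]
S,cs=snap('side')
def red(I,box):
    x0,y0,x1,y1=box;b,g,r=[I[y0:y1,x0:x1,i].astype(int) for i in range(3)]
    m=(r>1.8*np.maximum(g,b))&(r>70)&(g<75);ys,xs=np.nonzero(m);xs=xs+x0;ys=ys+y0
    mid=(xs.min()+xs.max())/2
    L=[(xs[(xs<mid)].min(),ys[xs<mid].min()),(xs.max(),ys[xs>mid].min())]
    return (xs.min(),xs.max(),ys.min(),ys.max()),(xs.mean(),ys.mean()),len(xs)
r4=red(I4,(250,115,300,150));r5=red(I5,(255,50,305,90));rs=red(S,(300,160,330,195));print(r4,r5,rs)
def pr(n,*a):
    x,e=meet(*a);print(n,np.round(x,4),np.round(e,4))
pr('red',(c4,r4[1]),(c5,r5[1]),(cs,rs[1]));pr('redw',(c4,r4[1]),(c5,r5[1]))
for k,n in((0,'prongL'),(1,'prongR')):
    pr(n,(c4,(r4[0][k],r4[0][2])),(c5,(r5[0][k],r5[0][2])))
pr('lowL',(c4,(249.1,151.7)),(c5,(258.2,86)));pr('lowR',(c4,(290,150)),(c5,(294.5,87.7)))
for p in((249.1,151.7),(290,150)):print('low z71',onz(c4,p,.072))
for p in((258.2,86),(294.5,87.7)):print('low5 z71',onz(c5,p,.072))
for p in((247.7,148.3),(294.5,148.3)):print('high z103',onz(c5,p,.103))
b,g,r=[I5[...,i].astype(int) for i in range(3)]
o=((r>g+30)&(g>b+25)&(r>120)).astype(np.uint8)
ys,xs=np.nonzero(o[130:230,170:390]);print('orange',xs.min()+170,xs.max()+170,ys.min()+130)
for x in(200,230,270,310,340):
    yy=np.nonzero(o[130:220,x])[0];print(x,yy.min()+130,np.round(onz(c5,(x,yy.min()+130),.193),4))
for p in((212,117-0),(338,115)):print('w3 base',p)
for x in ((180+58/2.2,40+10/3),(180+350/2.2,40+15/3),(180+74/2.2,40+565/3),(180+326/2.2,40+570/3)):print('base',np.round(onz(c4,x,.013),4))
E
python3 m.py
```

```text
((np.int64(261), np.int64(282), np.int64(130), np.int64(143)), (np.float64(271.3018867924528), np.float64(137.44811320754718)), 212) ((np.int64(265), np.int64(287), np.int64(63), np.int64(82)), (np.float64(275.6678700361011), np.float64(74.2346570397112)), 277) ((np.int64(314), np.int64(318), np.int64(170), np.int64(178)), (np.float64(316.0), np.float64(174.0)), 9)
red [ 0.5348 -0.2693  0.0532] [0.0001 0.0004 0.0003]
redw [ 0.5346 -0.2693  0.0554] [0.0001 0.0001]
prongL [ 0.5259 -0.2809  0.0711] [0.0001 0.0001]
prongR [ 0.5245 -0.2582  0.0709] [0.0002 0.0002]
lowL [ 0.5492 -0.2893  0.0808] [0.0028 0.0028]
lowR [ 0.5473 -0.2474  0.0572] [0.0006 0.0006]
low z71 [ 0.55018355 -0.2927227   0.072     ]
low z71 [ 0.54542385 -0.24769177  0.072     ]
low5 z71 [ 0.54894161 -0.28688335  0.072     ]
low5 z71 [ 0.5482304  -0.24879948  0.072     ]
high z103 [ 0.6105813  -0.29295581  0.103     ]
high z103 [ 0.60764418 -0.24596091  0.103     ]
orange 194 345 150
200 206 [ 0.6448 -0.3208  0.193 ]
230 151 [ 0.6017 -0.2988  0.193 ]
270 152 [ 0.6007 -0.2699  0.193 ]
310 152 [ 0.5988 -0.241   0.193 ]
340 214 [ 0.6446 -0.2134  0.193 ]
w3 base (212, 117)
w3 base (338, 115)
base [ 0.4331 -0.353   0.013 ]
base [ 0.4248 -0.1956  0.013 ]
base [ 0.6681 -0.3421  0.013 ]
base [ 0.6604 -0.182   0.013 ]
```

step_arm:
  increments:
    - {"dp": [-0.3, 0, 0], "yaw": -0.08, "grip": 0}
    - {"dp": [-0.3, -0.045, 0], "yaw": 0, "grip": 0}
    - {"dp": [-0.3, 0, 0], "yaw": 0, "grip": 0}
    - {"dp": [-0.05, 0, 0], "yaw": 0, "grip": 0}

```text
clock: 6.28
position: [0.4529, -0.2715, 0.3037]
ee_rot: [-0.001, -0.024, 1.0, 0.0]
contact_force: [0.8, -0.9, 0.3]
width: 0.023
gripper_force: 24.9
```

step_arm:
  increments:
    - {"dp": [0, 0, -0.25], "yaw": 0, "grip": 0}
    - {"dp": [0, 0, -0.25], "yaw": 0, "grip": 0}
    - {"dp": [0, 0, -0.235], "yaw": 0, "grip": 0}
    - {"dp": [0, 0, 0], "yaw": 0, "grip": 0}

```text
clock: 6.78
position: [0.4557, -0.2709, 0.1531]
ee_rot: [-0.003, -0.025, 1.0, 0.003]
contact_force: [0.1, 0.2, -0.0]
width: 0.0229
gripper_force: 24.9
```

```bash
python3 - <<'E'
from h import *
s=manip.get_state();p=s['position'];im,c=snap('wrist','w6.png');print(p,s['ee_rot'],s['clock'])
b,g,r=[im[...,i].astype(int) for i in range(3)]
m=((r>g+30)&(b>g+30)&(b<r+100)&(r>45));ys,xs=np.nonzero(m[190:300,230:320]);ys+=190;xs+=230
print(xs.min(),xs.max(),ys.min(),ys.max())
xm=(xs.min()+xs.max())/2
for y in(ys.min(),):
  for dz in (-.0095,-.0215,-.0335): print(y,dz,np.round(onz(c,(xm,y),p[2]+dz)-p,4))
cv2.imwrite('pics/w6z.png',im[150:400,180:380])
T,ct=snap('top');cv2.imwrite('pics/t6.png',T)
E
```

```text
[ 0.4557058  -0.27089518  0.15310753] [-0.00305913 -0.02527045  0.99967241  0.00266841] 6.775
250 299 214 266
214 -0.0095 [-0.0344 -0.0027 -0.0095]
214 -0.0215 [-0.0304 -0.0024 -0.0215]
214 -0.0335 [-0.0263 -0.0022 -0.0335]
```

View pics/w6z.png

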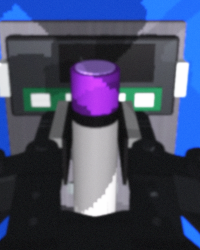

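step_arm:
  increments:
    - {"dp": [0.2, 0.026, 0], "yaw": 0, "grip": 0}
    - {"dp": [0.2, 0, 0], "yaw": 0, "grip": 0}
    - {"dp": [0.07, 0, 0], "yaw": 0, "grip": 0}
    - {"dp": [0.035, 0, 0], "yaw": 0, "grip": 0}
    - {"dp": [0, 0, 0], "yaw": 0, "grip": 0}

```text
clock: 7.5
position: [0.5588, -0.2677, 0.1565]
ee_rot: [0.0, -0.025, 1.0, -0.0]
contact_force: [-0.9, -0.5, -0.9]
width: 0.0226
gripper_force: 24.9
```

```bash
python3 - <<'E'
from h import *
s=manip.get_state();print(s['position'],s['ee_rot'],s['contact_force'],s['moment'])
S,cs=snap('side');T,ct=snap('top')
cv2.imwrite('pics/st7.png',np.hstack([cv2.resize(T[170:280,330:410],None,fx=5,fy=5,interpolation=2),cv2.resize(S[115:215,260:360],(390,550),interpolation=2)]))
E
```

```text
[ 0.55880172 -0.26769044  0.1565224 ] [ 5.94696152e-05 -2.54028687e-02  9.99677280e-01 -1.61651485e-04] [-0.88921992 -0.50951724 -0.92472599] [-0.09152103 -0.03533831  0.04951398]
```

View pics/st7.png

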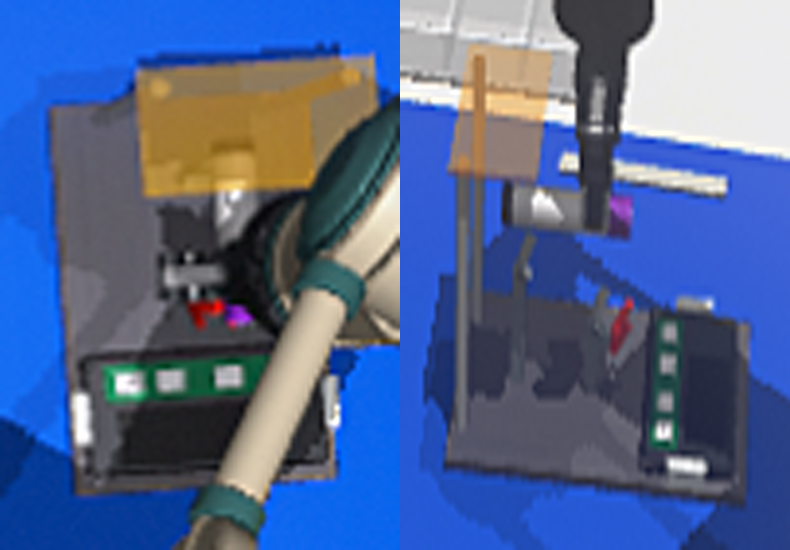

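Side panel: torch level at (570,212), tail under the shield, gripper body (555–655, row 20) clear of the shield edge (550). Lowering gently.

step_arm:
  increments:
    - {"dp": [0, 0, -0.05], "yaw": 0, "grip": 0}
    - {"dp": [0, 0, -0.05], "yaw": 0, "grip": 0}
    - {"dp": [0, 0, -0.03], "yaw": 0, "grip": 0}
    - {"dp": [0, 0, -0.02], "yaw": 0, "grip": 0}
    - {"dp": [0, 0, 0], "yaw": 0, "grip": 0}

```text
clock: 8.22
position: [0.5586, -0.2674, 0.1256]
ee_rot: [-0.001, -0.025, 1.0, 0.0]
contact_force: [-2.4, 1.1, 1.2]
width: 0.0228
gripper_force: 25.3
```

step_arm:
  increments:
    - {"dp": [0, 0, -0.015], "yaw": 0, "grip": 0}
    - {"dp": [0, 0, -0.015], "yaw": 0, "grip": 0}
    - {"dp": [0, 0, 0], "yaw": 0, "grip": 0}

```text
clock: 8.6
position: [0.559, -0.2675, 0.1196]
ee_rot: [-0.0, -0.025, 1.0, 0.0]
contact_force: [-2.7, 1.3, 2.2]
width: 0.0228
gripper_force: 25.0
```

step_arm:
  increments:
    - {"dp": [0, 0, -0.015], "yaw": 0, "grip": 0}
    - {"dp": [0, 0, -0.015], "yaw": 0, "grip": 0}
    - {"dp": [0, 0, -0.015], "yaw": 0, "grip": 0}
    - {"dp": [0, 0, 0], "yaw": 0, "grip": 0}

```text
clock: 9.1
position: [0.5592, -0.2677, 0.1105]
ee_rot: [0.0, -0.025, 1.0, 0.0]
contact_force: [-2.4, 0.9, 2.7]
width: 0.023
gripper_force: 24.4
```

```bash
python3 - <<'E'
from h import *
s=manip.get_state();print(s['position'],s['contact_force'],s['moment'])
S,cs=snap('side');T,ct=snap('top')
cv2.imwrite('pics/st8.png',np.hstack([cv2.resize(T[170:280,330:410],None,fx=5,fy=5,interpolation=2),cv2.resize(S[115:215,260:360],(390,550),interpolation=2)]))
E
```

```text
[ 0.55924371 -0.26766818  0.11049204] [-2.37244941  0.86164511  2.7466407 ] [0.0841378  0.13794615 0.04477354]
```

View pics/st8.png

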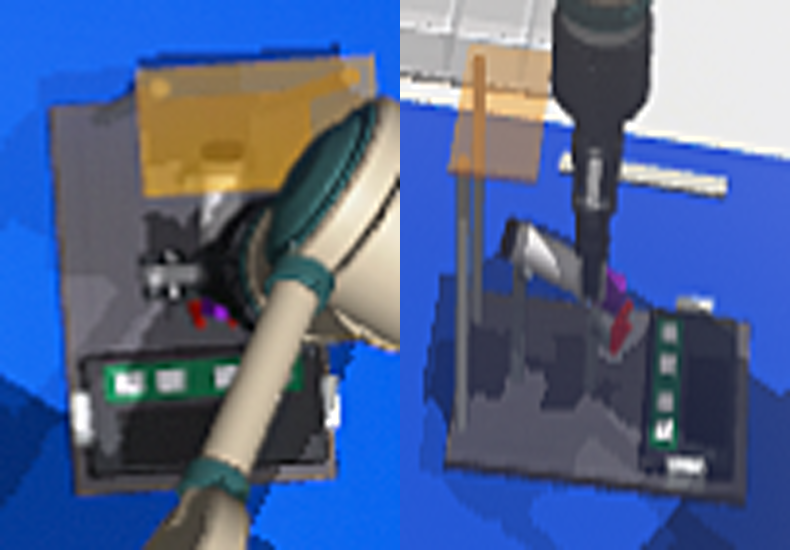

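Side panel: torch is pivoting as planned, tail (515,240) on the high yoke, lens (615,290) coming behind the red fork. Continuing by force and numbers.

step_arm:
  increments:
    - {"dp": [0, 0, -0.015], "yaw": 0, "grip": 0}
    - {"dp": [0, 0, -0.015], "yaw": 0, "grip": 0}
    - {"dp": [0, 0, 0], "yaw": 0, "grip": 0}

```text
clock: 9.57
position: [0.5594, -0.2676, 0.1046]
ee_rot: [0.0, -0.025, 1.0, 0.0]
contact_force: [-0.7, 0.9, 2.0]
width: 0.0226
gripper_force: 24.4
```

step_arm:
  increments:
    - {"dp": [0, 0, -0.01], "yaw": 0, "grip": 0}
    - {"dp": [0, 0, 0], "yaw": 0, "grip": 0}

```text
clock: 9.82
position: [0.5595, -0.2676, 0.103]
ee_rot: [0.0, -0.025, 1.0, -0.0]
contact_force: [0.8, 0.8, 2.2]
width: 0.0228
gripper_force: 24.4
```

step_arm:
  increments:
    - {"dp": [0, 0, -0.01], "yaw": 0, "grip": 0}
    - {"dp": [0, 0, 0], "yaw": 0, "grip": 0}

```text
clock: 10.07
position: [0.5596, -0.2674, 0.1025]
ee_rot: [0.001, -0.025, 1.0, -0.0]
contact_force: [-2.8, 2.7, 9.2]
width: 0.0223
gripper_force: 25.1
```

step_arm:
  increments:
    - {"dp": [-0.005, 0, 0], "yaw": 0, "grip": 0}
    - {"dp": [0, 0, 0], "yaw": 0, "grip": 0}

```text
clock: 10.32
position: [0.5594, -0.2674, 0.1024]
ee_rot: [0.002, -0.025, 1.0, -0.0]
contact_force: [0.1, 2.8, 8.4]
width: 0.0224
gripper_force: 25.0
```

step_arm:
  increments:
    - {"dp": [-0.005, 0, -0.002], "yaw": 0, "grip": 0}
    - {"dp": [0, 0, 0], "yaw": 0, "grip": 0}

```text
clock: 10.58
position: [0.5586, -0.2674, 0.102]
ee_rot: [0.002, -0.025, 1.0, -0.0]
contact_force: [1.4, 3.0, 7.9]
width: 0.0226
gripper_force: 24.9
```

step_arm:
  increments:
    - {"dp": [-0.005, 0, -0.002], "yaw": 0, "grip": 0}
    - {"dp": [0, 0, 0], "yaw": 0, "grip": 0}

```text
clock: 10.82
position: [0.5576, -0.2675, 0.1015]
ee_rot: [0.002, -0.025, 1.0, -0.0]
contact_force: [0.4, 2.9, 7.3]
width: 0.0226
gripper_force: 24.9
```

```bash
cat > chk.py <<'E'
from h import *
s=manip.get_state();print(s['position'],s['contact_force'],s['clock'])
S,cs=snap('side','side_chk.png')
O=np.array([.578,-.267,.088]);n=np.array([-.0523,.9986,0]);X=np.array([.9986,.0523,0])
def cr(uv):
    o,d=ray(cs,uv);p=o+d*((O-o)@n)/(d@n)-O;a,h=p@X,p[2];t=np.radians(28)
    return np.round([a*np.cos(t)+h*np.sin(t),-a*np.sin(t)+h*np.cos(t)],4)*1000
b,g,r=[S[...,i].astype(int) for i in range(3)]
m=((r>g+25)&(b>g+25)&(b<r+90)&(r>45));ys,xs=np.nonzero(m[150:190,300:330])
print('purple',len(xs),xs.mean()+300,ys.mean()+150,cr((xs.mean()+300,ys.mean()+150)))
k=((np.maximum(np.maximum(b,g),r)<40));ys,xs=np.nonzero(k[145:170,278:296]);print('tail dark',len(xs),cr((xs.mean()+278,ys.mean()+145)))
for y in range(150,180,1):print(y,' '.join('%02x%02x%02x'%tuple(v) for v in S[y,282:322:2,::-1]))
E
python3 chk.py
```

```text
[ 0.55756569 -0.26747547  0.10145981] [0.43995815 2.93408829 7.27619028] 10.825
purple 20 315.3 169.95 [-44.3   1.6]
tail dark 2 [49.6 -2.1]
150 305de3 345cd4 345cd5 315ad4 335cd5 335cd6 335cd5 335bd3 345cd3 325bd3 335cd4 345bd6 2e3552 59595f a0a0a3 202231 2f303b 34478b 355dd8 355dd6
151 2f5ce2 325cd4 325bd3 325bd3 325bd3 335cd4 335cd4 335bd3 325bd3 355dd4 345cd6 3358cd 2c2d3c 58585e 9d9c9f 212232 2f3039 334c9d 365ed6 365dd4
152 305de1 325bd4 325cd4 335cd5 335cd6 325bd4 335bd3 335bd4 335bd3 335bd3 335cd6 304a9e 2e2e3a 56565e 979699 222333 302f38 324da1 345dd5 365ed4
153 2e5bdf 315bd4 325bd4 325cd9 325acf 325cd8 325bd4 325bd3 325bd3 325bd3 335dd7 304ba0 43434d 747279 838288 2f313f 2e2e35 3356bf 365ed6 365ed4
154 2f5ce0 315bd4 315bd6 3159d0 2c4496 305dd8 2d59d8 305ad6 325bd4 315bd3 335cd6 334ca0 54545b afadae b5b3b7 464954 36353b 3255bc 355dd5 355dd4
155 2e5bdf 315bd4 315cd9 2c4088 272426 4660b1 2049c2 2d54c9 315cd9 325cd7 325cd6 2e4eae 31323b 575861 676770 3c3e4b 3c3b3d 3157c3 345cd4 345cd3
156 2d5be0 2f59d3 325ddc 282835 262632 77746f 787889 1f367f 2e55ca 3057ca 315dda 315cdc 2b2a32 
[... 2660 characters left out ...]
d3e50 383a4c 404553 3d3e51 404151 3f4150 404050 404151 3c3d4d 3d3e4e 3d3e4d 404451 353948 484f59 4a2642 672638 633d4c 636472
176 333549 34364a 323447 3b3e4f 414554 3f4052 404252 404052 404050 3a3b4c 323346 333346 323446 414551 3e4150 454b57 5f2639 662639 625e6b 646371
177 34364a 33354a 333449 3a3e4f 424554 3d3e4f 3e4050 3f4051 3f4050 373849 333447 343547 333547 424653 404351 3e4551 642035 642f3f 636774 565463
178 34364a 34364b 33364a 3d3f50 404453 3e3f50 3f4151 3f4152 404151 3a3c4d 343648 343547 333547 424754 3f4351 4f525f 652034 644f5d 636471 3b3b4c
179 33354a 34364b 333549 424555 444956 3e3f50 3c3c4e 404153 404051 363749 333547 333547 323447 424553 424553 6a6a77 674654 656a77 585866 3e3f4f
```

step_arm:
  increments:
    - {"dp": [-0.005, 0.002, -0.0025], "yaw": 0, "grip": 0}
    - {"dp": [0, 0, 0], "yaw": 0, "grip": 0}

```text
clock: 11.12
position: [0.5564, -0.2674, 0.1008]
ee_rot: [0.002, -0.025, 1.0, -0.0]
contact_force: [-0.5, 2.3, 6.6]
width: 0.0228
gripper_force: 24.7
```

step_arm:
  increments:
    - {"dp": [-0.005, 0.002, -0.0025], "yaw": 0, "grip": 0}
    - {"dp": [0, 0, 0], "yaw": 0, "grip": 0}

```text
clock: 11.38
position: [0.5556, -0.2674, 0.1004]
ee_rot: [0.002, -0.025, 1.0, -0.001]
contact_force: [1.5, 1.4, 5.8]
width: 0.0224
gripper_force: 24.7
```

```bash
sed -i '/for y in range/d' chk.py; cat >> chk.py <<'E'
G=cv2.GaussianBlur(S,(3,3),0)
for k,(p,q) in {'tail':((50,0),(50,0))}.items(): pass
K=np.array([[cs['fx'],0,cs['cx']],[0,cs['fy'],cs['cy']],[0,0,1.]]);E=np.array(cs['extrinsics'])
def px(x,z):
    t=np.radians(28);P=O+X*(x*np.cos(t)-z*np.sin(t))+np.array([0,0,x*np.sin(t)+z*np.cos(t)])
    q=E[:3,:3].T@(P-E[:3,3]);return cv2.projectPoints(np.array([[q[0],-q[1],-q[2]]]),np.zeros(3),np.zeros(3),K,np.array([cs['k1'],0,0,0.]))[0][0,0]
for z in(.004,0.,-.004):
    L=[]
    for i in range(-62,70,2):
        u,v=px(i/1000,z);L.append((i,'%02x%02x%02x'%tuple(cv2.getRectSubPix(S,(1,1),(float(u),float(v)))[0,0][::-1])))
    print(z,[l for l in L if l[0]>20 or l[0]<-28])
E
python3 chk.py
```

```text
[ 0.55560374 -0.2674184   0.10036834] [1.53410502 1.37432572 5.82086699] 11.375
purple 21 315.95238095238096 170.14285714285714 [-46.4   2.1]
tail dark 1 [49.  -6.2]
0.004 [(-62, '68656f'), (-60, '5d6272'), (-58, '5d5b6b'), (-56, '674e59'), (-54, '6b3947'), (-52, '6f2f4e'), (-50, '71307d'), (-48, '6c3194'), (-46, '5e2e84'), (-44, '582d7b'), (-42, '4b2a67'), (-40, '4b2969'), (-38, '522973'), (-36, '5b4273'), (-34, '575466'), (-32, '494a55'), (-30, '393c48'), (22, 'b3b0b1'), (24, 'c3bfc0'), (26, 'd7d3d4'), (28, 'd8d4d5'), (30, 'dfdcdc'), (32, 'e0dddc'), (34, 'e4e1e0'), (36, 'eae5e4'), (38, 'cfcaca'), (40, '817e81'), (42, '48474f'), (44, '252531'), (46, '25242e'), (48, '28262e'), (50, '2a2e47'), (52, '2e4287'), (54, '3057ca'), (56, '315dd9'), (58, '315cd7'), (60, '315bd5'), (62, '315ad4'), (64, '325bd4'), (66, '325bd4'), (68, '325bd4')]
0.0 [(-62, '646571'), (-60, '666570'), (-58, '65606a'), (-56, '624e59'), (-54, '5b3a53'), (-52, '4e2d5f'), (-50, '452a61'), (-48, '422a64'), (-46, '432a63'), (-44, '41295e'), (-42, '412760'), (-40, '442c60'), (-38, '4d4061'), (-36, '4f4b5e'), (-34, '4849
[... 404 characters left out ...]
'), (68, '305bd4')]
-0.004 [(-62, '6e5763'), (-60, '724f5a'), (-58, '76454f'), (-56, '6a3a50'), (-54, '592d5a'), (-52, '4c2b63'), (-50, '442a66'), (-48, '422a63'), (-46, '422a61'), (-44, '422862'), (-42, '462f62'), (-40, '4f4263'), (-38, '514d5f'), (-36, '4e505a'), (-34, '3b3e4b'), (-32, '2a2d3f'), (-30, '282b3e'), (22, 'bcb9bd'), (24, 'bab7bb'), (26, 'b9b6ba'), (28, 'b9b6b9'), (30, 'b9b6b9'), (32, 'bbb8bc'), (34, 'bab8bb'), (36, 'aaa9ac'), (38, '6f6e75'), (40, '393946'), (42, '292a3b'), (44, '252637'), (46, '282836'), (48, '282834'), (50, '282c44'), (52, '2c4697'), (54, '305cdb'), (56, '315dda'), (58, '315cd7'), (60, '305bd5'), (62, '315bd4'), (64, '315bd4'), (66, '315bd5'), (68, '305bd6')]
```

step_arm:
  increments:
    - {"dp": [-0.005, 0.001, -0.0025], "yaw": 0, "grip": 0}
    - {"dp": [0, 0, 0], "yaw": 0, "grip": 0}

```text
clock: 11.68
position: [0.5546, -0.2674, 0.0998]
ee_rot: [0.002, -0.025, 1.0, -0.001]
contact_force: [0.2, 1.5, 6.9]
width: 0.0224
gripper_force: 24.7
```

step_arm:
  increments:
    - {"dp": [-0.005, 0.001, -0.0025], "yaw": 0, "grip": 0}
    - {"dp": [0, 0, 0], "yaw": 0, "grip": 0}

```text
clock: 11.92
position: [0.5546, -0.2674, 0.0999]
ee_rot: [0.003, -0.025, 1.0, -0.001]
contact_force: [2.0, 1.6, 7.8]
width: 0.0227
gripper_force: 24.8
```

```bash
python3 chk.py | cut -c1-2000 | grep -v '^-\?0.004'
```

```text
[ 0.55460101 -0.26741491  0.09985013] [1.99280729 1.60445269 7.83212325] 11.925
purple 19 316.0526315789474 169.94736842105263 [-46.2   2.9]
tail dark 1 [47.1 -9.5]
0.0 [(-62, '636570'), (-60, '666570'), (-58, '67616b'), (-56, '6a4f5b'), (-54, '5e3956'), (-52, '492c5c'), (-50, '422a5e'), (-48, '422a61'), (-46, '432a61'), (-44, '41295f'), (-42, '412660'), (-40, '442e60'), (-38, '524d61'), (-36, '51555b'), (-34, '3f434d'), (-32, '333644'), (-30, '292c3e'), (22, 'd4d1d4'), (24, 'd3d1d3'), (26, 'd2cfd2'), (28, 'd0cccf'), (30, 'd0ced0'), (32, 'd4d1d3'), (34, 'd7d4d6'), (36, 'b9b6b9'), (38, '76767b'), (40, '42424e'), (42, '212233'), (44, '242535'), (46, '272734'), (48, '282833'), (50, '2b3662'), (52, '2e4eb1'), (54, '305ad3'), (56, '315cd9'), (58, '315cd6'), (60, '315cd4'), (62, '315bd3'), (64, '325bd4'), (66, '325bd4'), (68, '315bd5')]
```

step_arm:
  increments:
    - {"dp": [-0.008, 0, -0.004], "yaw": 0, "grip": 0}
    - {"dp": [0, 0, 0], "yaw": 0, "grip": 0}

```text
clock: 12.22
position: [0.5545, -0.2674, 0.0998]
ee_rot: [0.005, -0.025, 1.0, -0.002]
contact_force: [4.0, 1.5, 9.7]
width: 0.0228
gripper_force: 25.0
```

```bash
python3 chk.py | cut -c1-2000 | grep -v '^-\?0.004'; python3 - <<'E'
from h import *
im,c=snap('wrist')
for y in range(196,240,3):print(y,' '.join('%02x%02x%02x'%tuple(v) for v in im[y,246:306:4,::-1]))
E
```

```text
[ 0.55445672 -0.26741278  0.09976938] [4.00150607 1.45631917 9.67550593] 12.225
purple 19 316.2631578947368 170.10526315789474 [-47.1   2.8]
tail dark 1 [47.1 -9.5]
0.0 [(-62, '646671'), (-60, '666570'), (-58, '65616b'), (-56, '634f60'), (-54, '5d3a60'), (-52, '4b2d61'), (-50, '442a61'), (-48, '422b62'), (-46, '432a62'), (-44, '42295f'), (-42, '422760'), (-40, '463061'), (-38, '524d62'), (-36, '51545b'), (-34, '3f434d'), (-32, '323543'), (-30, '282b3d'), (22, 'd4d1d3'), (24, 'd3d0d2'), (26, 'd2cfd2'), (28, 'd0cdd0'), (30, 'd0ced0'), (32, 'd3d1d3'), (34, 'd6d4d6'), (36, 'b8b6b9'), (38, '747378'), (40, '3f404c'), (42, '202233'), (44, '242535'), (46, '282733'), (48, '282733'), (50, '2b3662'), (52, '2f4fb2'), (54, '315ad4'), (56, '325dd9'), (58, '325cd6'), (60, '325bd4'), (62, '315bd3'), (64, '325bd4'), (66, '325ad3'), (68, '325bd5')]
196 58575e 85818f 56555d 56545b 57555c 49474f 424147 4e4c53 46454c 46434b 4d4b54 4f4c55 4b4950 3c3c42 545359
199 55545d 62626d 515058 53545a 525057 49464e 414046 46444b 413f46 434148 423f44 424147 3f3e43 403e46 444348
202 54535a 53535d 54535b 53555a 55545d 
[... 677 characters left out ...]
33cf 802fb0 722492 89216f b5254c 9d707a 908b99
223 413f44 47474f 5a1a7e 7c24b3 9b2cdb ae35e9 bd3bf1 c840f6 c942f7 c03bf4 7d23b4 521978 471668 72697d 8d8896
226 3e3c42 4e4b54 5a1c85 7f26b7 992ada ae33ea be3bf2 cb43f7 ca41f7 c43ef6 8d2cc7 4f1a74 461567 5c506a 83808e
229 3c3e40 45444b 5d1d89 8227bb 9c2cdc af33ea bc39f1 bf41f2 b840ee a236df 6c229d 4b156f 471669 3d2e49 55545b
232 3f3f43 3d3b43 5c1a87 8324bc 9f2de0 af33ea b238ec b840ee bb42ee 8029b7 521979 4f1c74 471668 3d2f4a 414145
235 3e3d43 413e45 611d8e 8426bf 952ad1 a030de ab34e6 bb42ef bc43ef 832bb9 511878 4c1770 471968 3c2c4a 3f3e44
238 403f45 403d44 5f1c8b 7b25b2 8e29cc 9a2ed8 a937e5 be45f0 bc45ee 762aa7 521879 4e1872 441465 3d2e4a 3f3f44
```

Wrist pixels show the lens rim tight against both red prongs, and motion has stopped with rising force. Relaxing the push, then opening gently.

step_arm:
  increments:
    - {"dp": [0.006, 0, 0.006], "yaw": 0, "grip": 0}
    - {"dp": [0.006, 0, 0.005], "yaw": 0, "grip": 0}
    - {"dp": [0, 0, 0], "yaw": 0, "grip": 0}

```text
clock: 12.7
position: [0.5545, -0.2674, 0.0999]
ee_rot: [0.002, -0.025, 1.0, -0.001]
contact_force: [5.4, -1.5, 4.0]
width: 0.0225
gripper_force: 24.5
```

step_arm:
  increments:
    - {"dp": [0, 0, 0], "yaw": 0, "grip": 0.32}
    - {"dp": [0, 0, 0], "yaw": 0, "grip": 0.4}
    - {"dp": [0, 0, 0], "yaw": 0, "grip": 0.5}
    - {"dp": [0, 0, 0], "yaw": 0, "grip": 0.6}

```text
clock: 13.2
position: [0.5523, -0.2662, 0.099]
ee_rot: [-0.001, -0.025, 1.0, 0.0]
contact_force: [-1.3, -0.1, -0.3]
width: 0.0514
gripper_force: 0.0
```

```bash
python3 chk.py | cut -c1-2000 | grep -v '^-\?0.004'; python3 - <<'E'
from h import *
im,c=snap('wrist')
for y in range(205,232,3):print(y,' '.join('%02x%02x%02x'%tuple(v) for v in im[y,246:306:4,::-1]))
E
```

```text
[ 0.55234823 -0.26621778  0.09903887] [-1.30141312 -0.11731789 -0.34309642] 13.2
purple 19 316.2631578947368 170.73684210526315 [-48.4   0.7]
tail dark 2 [47.7 -5.3]
0.0 [(-62, '646570'), (-60, '66656f'), (-58, '65616b'), (-56, '614e60'), (-54, '56395b'), (-52, '462b5d'), (-50, '40285d'), (-48, '412861'), (-46, '412761'), (-44, '40275f'), (-42, '524266'), (-40, '5d576a'), (-38, '585762'), (-36, '4b4e57'), (-34, '343745'), (-32, '2a2d3e'), (-30, '282b3e'), (22, 'd2d0d2'), (24, 'd2cfd2'), (26, 'd1ced0'), (28, 'cfcccf'), (30, 'd0cdd0'), (32, 'd3d0d3'), (34, 'd7d3d5'), (36, 'b9b6b9'), (38, '76757b'), (40, '42424e'), (42, '222334'), (44, '252535'), (46, '272633'), (48, '272632'), (50, '2a3662'), (52, '2f4fb2'), (54, '305ad3'), (56, '315cd9'), (58, '315cd6'), (60, '315bd4'), (62, '315bd4'), (64, '325bd4'), (66, '325bd4'), (68, '325bd5')]
205 56565e 55545c 57555d 53545c 525056 423f47 46444a 3c3b40 444047 434147 424046 3f3e45 424145 55555c 8d8a95
208 55535d 58565e 55545d 54545a 504f53 403d45 45424a 3e3a41 433f47 424046 413d44 413f46 424147 7a7783 938e9b
211 55545d 6e565d 63525b 595359 514f55 424047 43424a 3f3f44 424048 423f47 433b44 503e43 57494e 847f8c 92919d
214 55555c fa514d f93e3a aa464b 4f4e54 424049 46454a 3e3c42 434248 413f45 74393c dd2e2c d14649 908d99 8f8c9b
217 56545e fd514d ff4f48 da3633 76494c 6c3c43 69383c 68363a 6c3b3f 69393d 8a2c2e e9312d de4244 8e8b98 91909d
220 48474d fd4d48 ff5047 da2825 bc2526 bc2625 bb2424 ba2221 bd2726 ba2521 9e1b17 e52e2c dc4344 8d8997 918d9a
223 3d3e42 fc4b47 fe4d4f ab337a bc4db4 9d3b95 973e90 923789 933c8a 9d377a 932d64 df2b35 b8302f 595762 918d9b
226 404045 7f2f51 83229c 8e28ca a934e6 b438ed a532e4 a02fdd a732e5 6b239d 621c8f 5c1b76 521e4c 45424b 888795
229 404145 40205c 731fa6 962bd2 ab32e7 ba38f0 c83ff6 cd43f8 bd3df1 6f21a2 4e1475 4c186e 3c1357 433e46 454649
```

Torch unmoved after release. Retreating straight up, then back.

step_arm:
  increments:
    - {"dp": [0, 0, 0.05], "yaw": 0, "grip": 0.65}
    - {"dp": [0, 0, 0.15], "yaw": 0, "grip": 0.65}
    - {"dp": [0, 0, 0.25], "yaw": 0, "grip": 0.65}
    - {"dp": [-0.1, 0, 0.25], "yaw": 0, "grip": 0.65}
    - {"dp": [-0.2, 0.1, 0.2], "yaw": 0, "grip": 0.65}

```text
clock: 13.92
position: [0.4937, -0.2476, 0.2822]
ee_rot: [0.002, -0.025, 1.0, -0.001]
contact_force: [0.1, -1.3, 0.2]
width: 0.0557
gripper_force: 0.0
```

step_arm:
  increments:
    - {"dp": [-0.2, 0.25, 0.05], "yaw": 0, "grip": 0.65}
    - {"dp": [0, 0.25, 0], "yaw": 0, "grip": 0.65}
    - {"dp": [0, 0.25, 0], "yaw": 0, "grip": 0.65}
    - {"dp": [0, 0.25, 0], "yaw": 0, "grip": 0.65}
    - {"dp": [0, 0, 0], "yaw": 0, "grip": 0.65}

```text
clock: 14.55
position: [0.4537, -0.0453, 0.2901]
ee_rot: [0.001, -0.028, 1.0, 0.0]
contact_force: [0.5, -1.2, 0.0]
width: 0.0553
gripper_force: 0.0
```

```bash
python3 chk.py | cut -c1-2000; python3 - <<'E'
from h import *
S,cs=snap('side');T,ct=snap('top')
O=np.array([.578,-.267,.088]);X=np.array([.9986,.0523,0])
def cen(I,x0,y0,x1,y1):
    b,g,r=[I[y0:y1,x0:x1,i].astype(int) for i in range(3)];ys,xs=np.nonzero((r>g+25)&(b>g+25)&(b<r+90)&(r>45));return (xs.mean()+x0,ys.mean()+y0),len(xs)
a,na=cen(T,355,205,390,242);b,nb=cen(S,300,150,330,190);x,e=meet((ct,a),(cs,b));p=x-O;t=np.radians(28)
print(a,na,b,nb,x,e,'cradle',(p@X)*np.cos(t)+p[2]*np.sin(t),p@[-.0523,.9986,0],-(p@X)*np.sin(t)+p[2]*np.cos(t))
# changes elsewhere vs first pictures
for n,I in(('top',T),('side',S)):
    d=cv2.absdiff(I,cv2.imread(f'pics/{n}.png')).max(2)>60
    k,l,st,_=cv2.connectedComponentsWithStats(d.astype(np.uint8));print(n,[s.tolist() for s in st[1:] if s[4]>25])
E
```

```text
[ 0.45373161 -0.04531911  0.29010381] [ 0.52709525 -1.21920522  0.00323066] 14.55
purple 40 315.125 170.55 [-45.1  -0.7]
tail dark 0 [nan nan]
0.004 [(-62, '67646a'), (-60, '5e6578'), (-58, '635e71'), (-56, '76505c'), (-54, '814071'), (-52, '863892'), (-50, '8638ab'), (-48, '8339b5'), (-46, '8439b3'), (-44, '853ab3'), (-42, '853bb4'), (-40, '863bb4'), (-38, '873bb5'), (-36, '883cb4'), (-34, '78399f'), (-32, '492e62'), (-30, '40394d'), (22, 'efecea'), (24, 'f0ece9'), (26, 'efece9'), (28, 'f0ecea'), (30, 'f1eeea'), (32, 'f3f0ed'), (34, 'f5f2ef'), (36, 'f0ece9'), (38, 'bfbbba'), (40, '69666a'), (42, '3c3b44'), (44, '282833'), (46, '2b292f'), (48, '2d2d37'), (50, '303c6e'), (52, '3351b1'), (54, '365ed7'), (56, '355fda'), (58, '355dd6'), (60, '355dd5'), (62, '365dd5'), (64, '355dd4'), (66, '355dd4'), (68, '355dd5')]
0.0 [(-62, '636670'), (-60, '6b666d'), (-58, '6a616a'), (-56, '6c5168'), (-54, '75417e'), (-52, '7939a2'), (-50, '7b39ad'), (-48, '7b39ae'), (-46, '7c39ac'), (-44, '7d3aac'), (-42, '7e3aac'), (-40, '7f3aac'), (-38, '843cb3'), (-36, '7a3ca5'), (-34, '51336f'), (-32, '352c4a'), 
[... 1642 characters left out ...]
, 104], [332, 26, 34, 28, 740], [367, 30, 56, 13, 224], [456, 46, 20, 7, 59], [334, 67, 10, 14, 82], [332, 94, 34, 78, 1400], [523, 111, 6, 21, 31], [553, 128, 7, 26, 106], [506, 133, 32, 73, 1162], [287, 155, 32, 22, 223], [530, 169, 24, 49, 448], [288, 203, 161, 82, 4016], [469, 205, 24, 39, 431], [517, 213, 22, 36, 352], [538, 220, 22, 32, 152], [440, 240, 29, 40, 395], [374, 243, 186, 177, 12205], [457, 255, 8, 19, 82], [262, 285, 40, 22, 408], [475, 287, 33, 12, 166]]chk.py:11: RuntimeWarning: Mean of empty slice.
  k=((np.maximum(np.maximum(b,g),r)<40));ys,xs=np.nonzero(k[145:170,278:296]);print('tail dark',len(xs),cr((xs.mean()+278,ys.mean()+145)))
  ret = ret.dtype.type(ret / rcount)
```

```bash
python3 -c "
from rig import ticket
print(ticket.sign_off())"
```

```text
the job is handed in; nothing more can be done
None
```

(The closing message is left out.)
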